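# Open the curing unit and take out the splint

## Task

The orange bite splint in the light-curing unit is cured. Swing the unit's hood up by its knob, past the pull of its side springs, until it stands open by itself; then take the splint out and set it flat, the way up it lay, on the middle of the white pad in the blue case pan. Leave the hood standing open, and do not push the other things on the bench about.

Things in the scene. Friction and masses are not known exactly. Their poses are not given: they have to be found in the camera images.
- curing_unit: White light-curing unit, fixed to the worktop: flat base 260 (x) x 200 (y) x 50 mm. Origin: centre of its underside; x points from its front (dark control strip) to its back, z up. The springs stand 16 mm out at its sides. No wall stands round the base: all walls belong to the hood.
- hood (a joint): Hood hinge, rad: 0 closed, 1.05 fully open at its stop; opening swings the front up and back. White shell with sloping amber window, open below: 180 deep, 200 wide, 92 mm high. Two tension springs pull it shut below about 0.6 rad and open above; let go past 0.75 it goes to the stop by itself within 1 s and stays. Damped; lifting takes about 6 N at the knob. Lift at up to 0.1 m/s.
- hood_hinge (a point): Middle of the hood's hinge axis, which runs along the unit's y: 90 mm behind the unit's centre, 58 mm above the worktop. Fixed to the base.
- hood_knob (a point): Centre of the black knob on the hood's front wall; swings with the hood. A cylinder 26 mm in diameter, 22 mm long, axis square to the front wall (along the unit's x when closed), on a 10 mm stem, its centre 32 mm off the wall. Closed: 122 mm in front of the unit's centre, 69 mm above the worktop; 212 mm from the hinge. Fingers may close on it across the unit (along y) and slip round it.
- bite_splint: Orange arch-shaped bite splint, 28 (its x) x 58 (its y) x 19 mm (z), loose, about 0.04 kg. Origin: centre of its underside, z up. It starts on the turntable with its y axis within 0.27 rad of the unit's x, so its narrow width lies across the unit; at its middle it is about 22 mm thick in x (from 14 mm on the -x side to 8 mm on the +x side).
- pad: White folded tissue pad, 66 x 60 mm, fixed in the middle of the case pan's floor. Origin: centre of its underside, 4 mm above the worktop; its top is 8 mm higher, so a thing set on it stands 12 mm above the worktop.
- white_carton: White carton 56 x 82 x 18 mm, loose, on the left of the unit in the other of the two places. Bystander.
- tumbler: Clear green tumbler, 90 mm wide, 86 mm high, loose. Bystander.
- white_bottle: White bottle with a dark label, 59 mm wide, 156 mm high, loose. Bystander.
- waxed_model: Dental model on a white plinth, 63 x 80 x 35 mm, loose. Bystander.
- turntable (a point): Centre of the top of the round aluminium turntable (124 mm across) on the base, 54 mm above the worktop; axes as the unit's. The open hood still overhangs its back half (front edge of the hood about above its centre, 210 mm above the worktop): a hand pointing straight down would hit it, one leaning 20 to 45 degrees towards the unit's front (fingers pointing down and to the back) has room.
- case_pan: Blue square case pan, 136 x 136 mm with a 3 mm lip all round, 17 mm high, 4 mm walls and floor, fixed to the worktop, on the left of the unit, the near or the far one of two places there. Origin: centre of its underside.

How it is judged (in metres and radians):
On the way:
1. the hood stands open past its springs, let go (value of joint hood above 0.95 rad and contact force between each of the arm, the fingers and curing_unit below 0.2 N), for 0.3 s.
At the end, for the whole second after the job is handed in: The hood stands open by itself (over 0.95 rad) and the orange splint rests flat, right way up, on the pad in the case pan, its centre within 22 mm of the pad's centre, released and still (value of joint hood above 0.95 rad and horizontal distance between bite_splint and pad below 0.022 m and height (world z) of bite_splint between 0.009 and 0.017 m and angle between bite_splint's own z axis and vertical below 0.12 rad and linear speed of bite_splint below 0.02 m/s); the robot touches nothing.
It fails at once if a loose bystander (white carton, tumbler, bottle or waxed model) is pushed more than 25 mm (distance of any of white_carton, tumbler, white_bottle, waxed_model from where it was at the start of the episode above 0.025 m).
It also fails if it takes over 54 s, if anything falls off the work surface, if the arm or the gripper's body presses on something with over 40 N, if the wrist force passes 120 N, or if a joint passes its speed limit or range.

## Robot

A 6-joint arm with a two-finger parallel gripper is mounted at the origin on a cart in front of the work surface, level with it; the furniture and walls round the work are solid. World frame = base frame: x ahead of the robot, y to its left, z up, the work surface at z = 0. Lengths are in mm, angles in rad, forces in N, time in s.
With the tool pointing down it reaches from about 275 to 1000 mm from the base axis. Payload 8.4 kg.
Tool frame: the origin (TCP) lies between the finger pads; the fingertips stand 22 mm ahead of it and the grasp point (between the pads) lies 3 mm ahead of it (r.nose_length is the z of the fingertips in the tool frame, in mm); z points along the fingers, y is the line along which they close (so a half turn about z gives the same grasp; the last joint's range is limited). The gripper opens to 85 mm and grips with 20 to 120 N. Pads are 22 mm wide; open, the fingers measure 114 mm over their backs; the gripper's body (76 mm by 85 mm) begins 54 mm behind the grasp point. The pads swing forward as they close: fully open they stand 13 mm farther back than shut.
Start: joints at [1.278, 0.353, 1.633, -0, 1.155, -0.002], TCP at [179.198, 598.762, 253.281] pointing down, gripper open.
Joint ranges: [-2.63, 2.63], [-0.92, 2.1], [0.06, 2.66], [-1.3, 4.44], [0, 2.69], [-3.02, 3.02]. Speed limits (rad/s): [2.22, 2.22, 2.79, 3.14, 3.14, 3.14].

## Interface

Orientations are given as [roll, pitch, yaw] about the fixed x, y, z axes, in that order (R = Rz(yaw) Ry(pitch) Rx(roll)).
In Python, from rig import r, imaging, telemetry gives the robot as it stands (r), with the cameras (imaging) and the readings (telemetry).
- The arm moves only by the shell command python3 steer.py 'ROWS' [FORCE]. ROWS is rows parted by semicolons, their numbers by spaces, 1 to 5 of them, each of 7 numbers: a rotation vector rx, ry, rz in rad, then dx, dy, dz in mm, then the opening from 0.0 (shut) to 1.0 (fully open); each row shifts and turns the commanded pose from where the row before left it, along the tool's axes as they then stand; what a row does not reach is not made up. A row lasts 1/12 s, in which the tool goes at most 41.7 mm and 0.125 rad, less where a joint would pass 70% of its speed; a pose out of reach is approached as far as the arm can. The fingers move at their own pace and stop on an object; FORCE is the grip in N (left out, the last holds). Time passes only in rows, so rows that do not move let the fingers close. It prints the time, the measured TCP pose, the force, the opening and the grip force at its end.
- telemetry.sense(): the state, without advancing time (a new reading comes with each control period).
- imaging.grab_frame(name): name is "side" or "top" or "wrist"; returns the picture (420x560x3 uint8, red, green, blue); there is no depth.
- imaging.camera_params(name): a dict with "fx", "fy", "cx", "cy" (pixels), "dist_coeffs" ([k1, k2, p1, p2, k3] as OpenCV has them; the pictures are not rectified), "rvec" (rotation vector, rad) and "tvec" (3), from world to camera coordinates, as OpenCV has them. Camera axes: x right, y down, z forward; pixel columns grow to the right and rows downward; lengths in mm; the calibration is good to about 2 mm. A picture is of the moment at which its call begins: read the wrist's pose just before it. camera_params takes no time and is no camera call; for the wrist camera it gives the pose at the moment of the call.
- r.sign_off(): hands the job in; it is judged then, once.
The state is a dict: "clock": time; "qpos": joint angles; "qvel": joint speeds; "joint_efforts": joint torques, N m; "eef_pos": TCP position; "tcp_rot": TCP orientation; "contact_force": force on the tool from outside, world axes, zero at the start; "wrist_torque": the same for the moment, N m; "opening": opening from 0.0 (shut) to 1.0 (fully open); "grasp_force": force on a finger pad.
Only numpy, scipy, OpenCV 4.12 (cv2) and the standard library are available. Lean on these libraries where they do the work, as an engineer would, in place of code of your own. Each camera call takes 0.05 s, during which the arm holds its last target. There are 200 camera calls.

## Working session

There is one attempt and no reset: what is moved stays moved. The work goes in short steps, Python scripts to look and compute and a shell command to move; the robot and the scene stay as the last step left them, time stands still between calls to the robot, and variables do not carry over. Pictures are saved under pics/ and viewed, at most 10 in all, crops included, and the job is handed in when it is done.

```bash
ls; mkdir -p pics
python3 - <<'E'
from rig import r, imaging, telemetry
import cv2,numpy as np
s=telemetry.sense();print(s)
for n in("side","top"):
    im=imaging.grab_frame(n);cv2.imwrite(f"pics/{n}0.png",im[:,:,::-1]);p=imaging.camera_params(n)
    R=cv2.Rodrigues(np.array(p["rvec"],float))[0];print(n,p,"C",-R.T@np.array(p["tvec"]).ravel())
E
```

```text
pics
rig.py
steer.py
{'clock': 0.0, 'qpos': array([ 1.27760591e+00,  3.53654838e-01,  1.63416671e+00,  6.76891314e-06,
        1.15520287e+00, -2.42894430e-03]), 'qvel': array([-0.00054763, -0.00120436, -0.00100846,  0.00137933,  0.00099497,
       -0.00072588]), 'joint_efforts': array([-1.70347088e-03, -6.05282950e+01, -3.42071915e+01, -1.51224622e-04,
        9.78977914e-03, -2.31212545e-05]), 'eef_pos': array([179.05702509, 598.3158866 , 252.54355012]), 'tcp_rot': array([-3.14016091e+00, -9.66644704e-06,  2.85082844e+00]), 'contact_force': array([-0.30879381, -1.29148431, -1.3293731 ]), 'wrist_torque': array([-0.00355877,  0.05622855, -0.04324628]), 'grasp_force': 0.0, 'opening': 0.9998732115681881}
side {'fx': 506.06618194666356, 'fy': 506.06618194666356, 'cx': 272.35541111536537, 'cy': 204.05403861103312, 'dist_coeffs': array([-0.04871708,  0.        ,  0.        ,  0.        ,  0.        ]), 'rvec': array([ 0.08173704,  2.72383508, -1.51483465]), 'tvec': array([ 611.65071403,  -59.97377307, 1540.93268603])} C [ 683.96649756 1303.51614212  764.99835932]
top {'fx': 441.8585841387444, 'fy': 441.8585841387444, 'cx': 278.29074590958345, 'cy': 203.8233748920058, 'dist_coeffs': array([-0.11286344,  0.        ,  0.        ,  0.        ,  0.        ]), 'rvec': array([ 2.15313039, -2.15534626,  0.15048301]), 'tvec': array([ 143.47045409,  611.64998069, 1159.71017164])} C [ 450.99705102  149.08359916 1230.4482487 ]
```

View pics/side0.png

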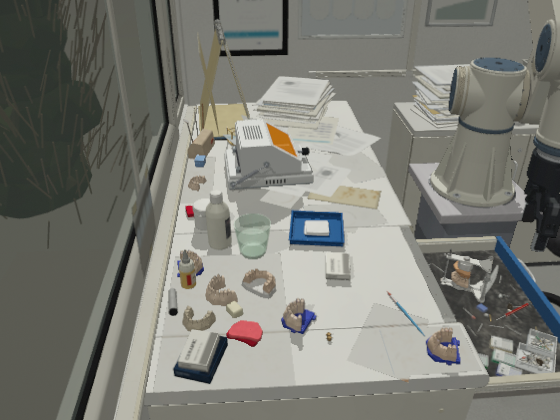

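View pics/top0.png

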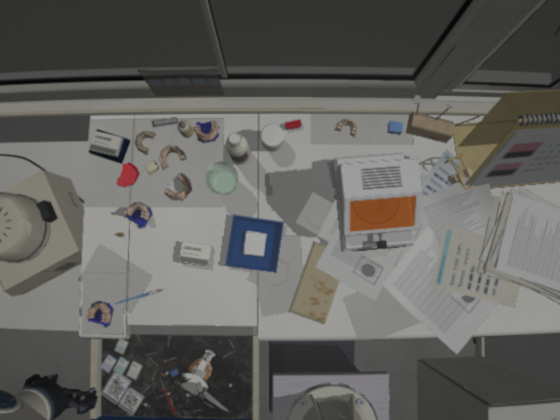

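The side view shows the knob at about (305,151), the pan at (317,228) and the carton at (338,265). The top view shows the knob at (381,244), the amber window at (382,214), the pan at (254,243), and the tumbler and bottle behind the pan. Next I'll triangulate the knob and the pan.

```bash
cat > h.py <<'E'
import cv2,numpy as np
from scipy.spatial.transform import Rotation as Ro
def ray(p,uv):
    K=np.array([[p["fx"],0,p["cx"]],[0,p["fy"],p["cy"]],[0,0,1]]);R=cv2.Rodrigues(np.array(p["rvec"],float))[0]
    x=cv2.undistortPoints(np.array([[uv]],float),K,np.array(p["dist_coeffs"]))[0,0]
    d=R.T@np.array([x[0],x[1],1]);return -R.T@np.array(p["tvec"],float).ravel(),d/np.linalg.norm(d)
def plane(p,uv,z):
    c,d=ray(p,uv);return c+d*(z-c[2])/d[2]
def tri(rays):
    A=sum(np.eye(3)-np.outer(d,d) for c,d in rays);b=sum((np.eye(3)-np.outer(d,d))@c for c,d in rays)
    x=np.linalg.solve(A,b);return x,[round(float(np.linalg.norm(np.cross(x-c,d))),1) for c,d in rays]
def proj(p,X):
    K=np.array([[p["fx"],0,p["cx"]],[0,p["fy"],p["cy"]],[0,0,1]])
    return cv2.projectPoints(np.array(X,float).reshape(-1,1,3),np.array(p["rvec"],float),np.array(p["tvec"],float),K,np.array(p["dist_coeffs"]))[0][:,0]
def blob(m,lo,hi,box):
    """largest blob in box (u0,v0,u1,v1) with BGR->HSV limits: centroid, contour, minAreaRect"""
    u0,v0,u1,v1=box;h=cv2.cvtColor(m[v0:v1,u0:u1],cv2.COLOR_BGR2HSV);k=cv2.inRange(h,lo,hi)
    c=max(cv2.findContours(k,cv2.RETR_EXTERNAL,cv2.CHAIN_APPROX_NONE)[0],key=cv2.contourArea)+[u0,v0]
    M=cv2.moments(c);return np.array([M["m10"]/M["m00"],M["m01"]/M["m00"]]),c,cv2.minAreaRect(c)
E
python3 - <<'E'
from rig import r, imaging, telemetry
from h import *
np.set_printoptions(precision=1,suppress=True)
T=cv2.imread("pics/top0.png");S=cv2.imread("pics/side0.png");pt=imaging.camera_params("top");ps=imaging.camera_params("side")
def rep(n,lo,hi,bt,bs):
    a=blob(T,lo,hi,bt);b=blob(S,lo,hi,bs)
    print(n,a[0],cv2.contourArea(a[1]),b[0],cv2.contourArea(b[1]),tri([ray(pt,a[0]),ray(ps,b[0])]));return a,b
rep("knob",(0,0,0),(180,255,60),(365,236,398,256),(298,143,314,160))
a,b=rep("pan",(100,100,30),(130,255,255),(215,205,295,280),(280,200,355,255))
print("pan corners z17",[plane(pt,c,17)[:2] for c in cv2.boxPoints(a[2])])
a,b=rep("pad",(0,0,120),(180,70,255),(238,226,272,260),(298,215,335,240))
print("pad z12",plane(pt,a[0],12),[plane(pt,c,12)[:2] for c in cv2.boxPoints(a[2])])
a=blob(T,(5,130,80),(22,255,255),(335,180,430,245));q=cv2.approxPolyDP(a[1],6,True)[:,0];print("window",q,[plane(pt,c,100)[:2] for c in q])
big=np.hstack([cv2.resize(T[140:265,325:435],None,fx=3.6,fy=3.6,interpolation=2),cv2.resize(S[110:235,215:325],None,fx=3.6,fy=3.6,interpolation=2)])
cv2.imwrite("pics/c1.png",big)
E
```

```text
knob [381.2 244.1] 43.5 [304.9 150.9] 31.0 (array([ 501.4, -129.7,   66.1]), [0.9, 0.9])
pan [254.1 243.4] 2390.0 [316.2 228.1] 1683.0 (array([507.4, 209.6,   4.8]), [1.1, 1.1])
pan corners z17 [array([447.6, 286.7]), array([584. , 268.7]), array([564.3, 131.4]), array([428.4, 151.1])]
pad [254.7 243. ] 435.5 [316.1 227.1] 329.5 (array([507.9, 207.9,   6.9]), [0.9, 0.9])
pad z12 [506.8 207.8  12. ] [array([478.8, 240.3]), array([542.3, 231.7]), array([534.3, 175.2]), array([470.8, 184.1])]
window [[414 197]
 [351 202]
 [351 230]
 [412 225]] [array([ 621.6, -212.4]), array([608.4, -45.4]), array([535.7, -43.8]), array([ 548.1, -204. ])]
```

View pics/c1.png

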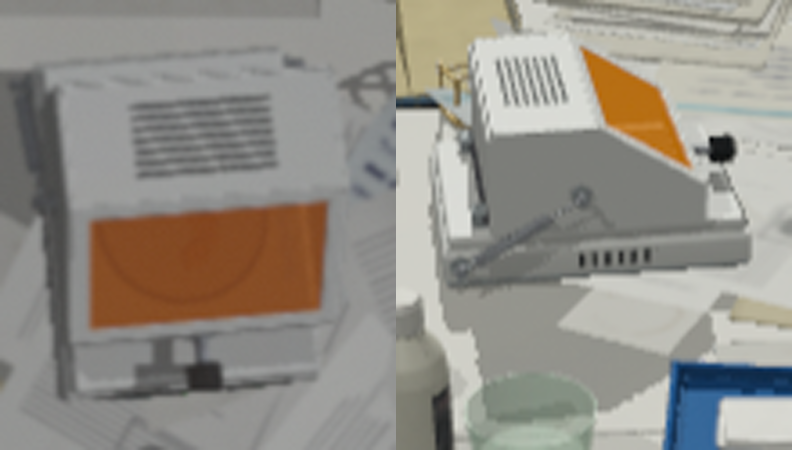

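The crop shows the hood closed with its black knob at the middle of the front, at about (381,244) in the top view. The window edges give a unit yaw of about 0.078 rad. Next I'll work out the pregrasp pose.

```bash
cat >> h.py <<'E'
def orient(yaw,lean):
    c,s=np.cos(yaw),np.sin(yaw);z=np.array([c*np.sin(lean),s*np.sin(lean),-np.cos(lean)]);y=np.array([-s,c,0.]);return np.column_stack([np.cross(y,z),y,z])
def cur(s):return np.array(s["eef_pos"]),Ro.from_euler("xyz",s["tcp_rot"]).as_matrix()
def go(s,P,R=None):
    p,R0=cur(s);print("tool-axes d",np.round(R0.T@(np.array(P)-p),1))
    if R is not None:
        w=Ro.from_matrix(R0.T@R).as_rotvec();print("rotvec",np.round(w,3),"after-rot d",np.round(R.T@(np.array(P)-p),1),"rows",np.linalg.norm(w)/.125)
E
python3 - <<'E'
from rig import r, imaging, telemetry
from h import *
R=orient(.078,.6);k=np.array([501.4,-129.7,68]);s=telemetry.sense()
go(s,k-100*R[:,2]+[0,0,40],R)
E
```

```text
tool-axes d [-464.9 -625.3   62.9]
rotvec [-0.112 -0.593 -0.357] after-rot d [-136.7 -751.   168.8] rows 5.61238030876898
```

```bash
R='0 0 0 -23.2 -31.3 1 1'
python3 steer.py '0 0 0 -23 -31 1 1;0 0 0 -23 -31 1 1;0 0 0 -23 -31 1 1;0 0 0 -23 -31 1 1;0 0 0 -23 -31 1 1' 40
python3 steer.py '0 0 0 -23 -31 1 1;0 0 0 -23 -31 1 1;0 0 0 -23 -31 1 1;0 0 0 -23 -31 1 1;0 0 0 -23 -31 1 1' 
python3 steer.py '0 0 0 -23 -31 1 1;0 0 0 -23 -31 1 1;0 0 0 -23 -31 1 1;0 0 0 -23 -31 1 1;0 0 0 -23 -31 1 1' 
python3 steer.py '0 0 0 -23 -31 1 1;0 0 0 -23 -31 1 1;0 0 0 -23 -31 1 1;0 0 0 -23 -31 1 1;0 0 0 -23 -31 1 1' 
python3 steer.py '-.019 -.099 -.06 0 0 0 1;-.019 -.099 -.06 0 0 0 1;-.019 -.099 -.06 0 0 0 1;-.019 -.099 -.06 0 0 0 1;-.019 -.099 -.06 0 0 0 1' 
python3 steer.py '-.017 -.098 -.057 0 0 0 1;0 0 0 0 0 0 1'
python3 - <<'E'
from rig import r, imaging, telemetry
from h import *
R=orient(.078,.6);k=np.array([501.4,-129.7,68]);s=telemetry.sense();print(s["qpos"])
go(s,k-100*R[:,2]+[0,0,40],R)
cv2.imwrite("pics/w1.png",imaging.grab_frame("wrist")[:,:,::-1])
E
```

```text
clock: 0.52
eef_pos: [245.0, 415.4, 247.8]
tcp_rot: [-3.141, -0.0, 2.851]
contact_force: [1.9, -0.2, -0.0]
opening: 1.0
grasp_force: 0.0
clock: 0.93
eef_pos: [310.6, 234.0, 243.1]
tcp_rot: [-3.142, 0.0, 2.851]
contact_force: [0.7, 1.1, 0.2]
opening: 1.001
grasp_force: 0.0
clock: 1.35
eef_pos: [376.4, 52.5, 238.4]
tcp_rot: [3.141, 0.0, 2.851]
contact_force: [0.9, 1.0, 0.3]
opening: 0.999
grasp_force: 0.0
clock: 1.77
eef_pos: [442.1, -129.2, 233.1]
tcp_rot: [3.141, -0.0, 2.85]
contact_force: [0.9, 1.5, 0.8]
opening: 0.999
grasp_force: 0.0
clock: 2.18
eef_pos: [441.4, -125.8, 232.7]
tcp_rot: [3.113, 0.464, 3.129]
contact_force: [0.1, 1.3, -1.1]
opening: 1.003
grasp_force: 0.0
clock: 2.35
eef_pos: [440.7, -123.5, 231.4]
tcp_rot: [3.111, 0.517, -3.119]
contact_force: [-1.3, -0.6, -0.6]
opening: 1.0
grasp_force: 0.0
[-0.45573045 -0.06928091  2.30391997  0.5412833   0.51608024 -2.47930693]
tool-axes d [ 16.6 -11.8  37.3]
rotvec [ 0.001 -0.082 -0.048] after-rot d [ 20.1 -10.9  35.8] rows 0.7639911370488719
```

View pics/w1.png

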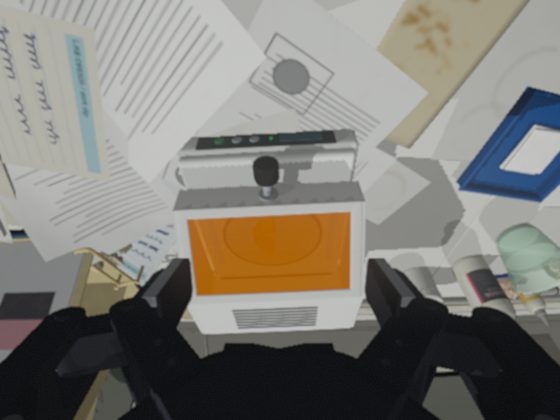

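The wrist view shows the knob at about (266,172), the amber window below it, and the dark control strip along the front from (197,143) to (336,137). I'll refine the knob position with this view.

Run:
```python
from rig import r, imaging, telemetry
from h import *
np.set_printoptions(precision=1,suppress=True)
pw=imaging.camera_params("wrist");W=cv2.imread("pics/w1.png")
a=blob(W,(0,0,0),(180,255,70),(245,150,290,190));print(a[0],a[2])
rs=[ray(pw,a[0]),ray(imaging.camera_params("top"),(381.2,244.1)),ray(imaging.camera_params("side"),(304.9,150.9))]
print(tri(rs),tri(rs[:2]),tri([rs[0],rs[2]]))
q=blob(W,(8,180,150),(20,255,255),(170,200,370,310));q=cv2.approxPolyDP(cv2.convexHull(q[1]),8,True)[:,0]
P=[plane(pw,c,100) for c in q];print(q,*P)
for z,u,v in((50,(180,162),(355,156)),(85,(177,209),(361,206))):
    d=plane(pw,u,z)-plane(pw,v,z);print("edge yaw",np.arctan2(d[1],d[0])+np.pi/2,np.linalg.norm(d),(plane(pw,u,z)+plane(pw,v,z))/2)
print("cam",rs[0][0])
```

```text
[265.8 170.8] ((265.5, 171.0), (28.0, 23.0), 90.0)
(array([ 501.7, -129.3,   66.9]), [0.7, 1.2, 0.7]) (array([ 500.5, -129.1,   69.3]), [0.4, 0.4]) (array([ 502.5, -129.4,   66.7]), [0.3, 0.3])
[[348 287]
 [198 293]
 [189 221]
 [348 213]] [671.4 -17.9 100. ] [ 684.3 -220.9  100. ] [ 541.1 -206.7  100. ] [528.8 -47.3 100. ]
edge yaw 0.054100259721088895 182.34778420064336 [ 499.9 -127.8   50. ]
edge yaw 0.02855858793607724 192.12765491596218 [ 536.2 -125.5   85. ]
cam [ 322.9 -129.5  303.3]
```

Run:
```python
from rig import r, imaging, telemetry
from h import *
R=orient(.078,.6);k=np.array([501.6,-129.3,68]);s=telemetry.sense()
go(s,k-60*R[:,2],R);go(s,k-13*R[:,2],R)
```

```text
tool-axes d [ 33.3 -11.9 112.2]
rotvec [-0.    -0.085 -0.054] after-rot d [ 43.3  -9.9 108.9] rows 0.8040181585874898
tool-axes d [ 29.3 -11.8 159. ]
rotvec [-0.    -0.085 -0.054] after-rot d [ 43.3  -9.9 155.9] rows 0.8040181585874898
```

```bash
python3 steer.py '0 -.085 -.054 0 0 0 1;0 0 0 15 -3 32 1;0 0 0 15 -3 32 1;0 0 0 13 -4 32 1;0 0 0 0 0 0 1'
python3 - <<'E'
from rig import r, imaging, telemetry
from h import *
R=orient(.078,.6);k=np.array([501.6,-129.3,68]);s=telemetry.sense()
go(s,k-13*R[:,2],R)
E
```

```text
clock: 2.82
eef_pos: [465.3, -124.9, 145.3]
tcp_rot: [3.125, 0.534, -3.094]
contact_force: [-0.8, -0.5, 0.6]
opening: 1.0
grasp_force: 0.0
tool-axes d [ 9.2 -7.6 71.8]
rotvec [ 0.001 -0.066 -0.026] after-rot d [14.1 -7.2 71. ] rows 0.5672542957015833
```

```bash
python3 steer.py '0 -.066 -.026 0 0 0 1;0 0 0 7 -3 10 1;0 0 0 7 -4 10 1;0 0 0 0 0 10 1;0 0 0 0 0 0 1'
python3 - <<'E'
from rig import r, imaging, telemetry
from h import *
R=orient(.078,.6);k=np.array([501.6,-129.3,68]);s=telemetry.sense()
go(s,k-13*R[:,2],R)
E
```

```text
clock: 3.23
eef_pos: [479.0, -123.4, 149.4]
tcp_rot: [-3.132, 0.548, -3.07]
contact_force: [1.0, 0.0, 0.1]
opening: 1.0
grasp_force: 0.0
tool-axes d [24.3 -6.9 68.1]
rotvec [-0.013 -0.052 -0.005] after-rot d [27.8 -7.7 66.6] rows 0.4285298348630118
```

Run:
```python
from rig import r, imaging, telemetry
s=telemetry.sense();print(s["qpos"].round(3),s["qvel"].round(3))
```

```text
[-0.405  0.161  2.342  1.046  0.27  -3.015] [-0.006 -0.017  0.017 -0.002  0.017 -0.009]
```

Joint 6 is at its limit because the wrist is close to singular at this lean. For the knob I'll use a nearly vertical tool with a lean of about 0.15.

Run:
```python
from rig import r, imaging, telemetry
from h import *
R=orient(.078,.15);k=np.array([501.6,-129.3,68]);s=telemetry.sense()
go(s,k-60*R[:,2],R)
```

```text
tool-axes d [ 0.3 -7.4 25.7]
rotvec [-0.012  0.398 -0.008] after-rot d [-9.6 -7.7 23.8] rows 3.188630762439996
```

```bash
python3 steer.py '0 .1 0 0 0 -8 1;-.004 .1 -.003 0 0 0 1;-.004 .1 -.003 0 0 0 1;-.004 .1 -.002 0 0 0 1;0 0 0 0 0 0 1'
python3 - <<'E'
from rig import r, imaging, telemetry
from h import *
R=orient(.078,.15);k=np.array([501.6,-129.3,68]);s=telemetry.sense();print(s["qpos"].round(2))
go(s,k-60*R[:,2],R)
E
```

```text
clock: 3.65
eef_pos: [482.4, -114.8, 153.4]
tcp_rot: [3.12, 0.336, -3.056]
contact_force: [0.9, -0.2, 1.2]
opening: 0.999
grasp_force: 0.0
[-0.34  0.18  2.2   0.33  0.49 -2.27]
tool-axes d [  0.1 -16.6  27.2]
rotvec [0.023 0.185 0.009] after-rot d [ -5.1 -15.9  27.1] rows 1.4969645531401532
```

```bash
python3 steer.py '.01 .09 0 0 0 0 1;.01 .09 .01 0 0 0 1;0 0 0 -3 -8 0 1;0 0 0 -2 -8 8 1;0 0 0 0 0 0 1'
python3 - <<'E'
from rig import r, imaging, telemetry
from h import *
R=orient(.078,.15);k=np.array([501.6,-129.3,68]);s=telemetry.sense();print(s["qpos"].round(2))
go(s,k-11*R[:,2],R)
E
```

```text
clock: 4.07
eef_pos: [487.6, -129.3, 143.6]
tcp_rot: [3.134, 0.16, -3.063]
contact_force: [-1.0, -0.2, -0.2]
opening: 0.997
grasp_force: 0.0
[-0.3   0.25  2.08  0.11  0.66 -2.04]
tool-axes d [-1.8 -1.6 65.8]
rotvec [0.008 0.01  0.   ] after-rot d [-2.5 -1.1 65.8] rows 0.10253791631645967
```

```bash
python3 steer.py '.008 .01 0 -1 -1 16 1;0 0 0 -1 0 16 1;0 0 0 0 0 16 1;0 0 0 0 0 16 1;0 0 0 0 0 0 1'
python3 - <<'E'
from rig import r, imaging, telemetry
from h import *
R=orient(.078,.15);k=np.array([501.6,-129.3,68]);s=telemetry.sense();print(s["qpos"].round(2))
go(s,k-11*R[:,2],R)
E
```

```text
clock: 4.48
eef_pos: [496.6, -128.6, 79.1]
tcp_rot: [3.141, 0.145, -3.065]
contact_force: [0.1, 0.7, -0.6]
opening: 0.999
grasp_force: 0.0
[-0.29  0.38  2.1   0.1   0.53 -2.02]
tool-axes d [-3.2 -1.1  0.6]
rotvec [ 0.001 -0.005 -0.002] after-rot d [-3.2 -1.1  0.7] rows 0.04489646627972742
```

```bash
python3 steer.py '0 0 0 -3 -1 0 .3;0 0 0 0 0 0 .2;0 0 0 0 0 0 .1;0 0 0 0 0 0 .1;0 0 0 0 0 0 .1' 40;python3 steer.py '0 0 0 0 0 0 .1;0 0 0 0 0 0 .1;0 0 0 0 0 0 .1' 40
```

```text
clock: 4.9
eef_pos: [502.4, -129.7, 83.3]
tcp_rot: [-3.14, 0.149, -3.065]
contact_force: [-1.6, 21.7, 13.2]
opening: 0.302
grasp_force: 12.9
clock: 5.15
eef_pos: [502.4, -129.3, 83.5]
tcp_rot: [-3.14, 0.148, -3.064]
contact_force: [-2.4, 4.1, 9.1]
opening: 0.287
grasp_force: 38.7
```

```bash
python3 steer.py '0 0 0 -2 0 -7 .1;0 0 0 -2 0 -7 .1;0 0 0 -2 0 -7 .1;0 0 0 -2 0 -7 .1;0 0 0 -2.5 0 -7 .1'; python3 steer.py '0 0 0 -3 0 -7 .1;0 0 0 -3 0 -7 .1;0 0 0 -3.5 0 -6.7 .1;0 0 0 -3.5 0 -6.5 .1;0 0 0 -4 0 -6.5 .1'
```

```text
clock: 5.57
eef_pos: [508.0, -128.9, 119.6]
tcp_rot: [-3.14, 0.148, -3.065]
contact_force: [5.4, 5.5, -7.8]
opening: 0.285
grasp_force: 39.7
clock: 5.98
eef_pos: [519.6, -127.9, 155.4]
tcp_rot: [-3.14, 0.148, -3.065]
contact_force: [5.5, 4.3, -7.9]
opening: 0.283
grasp_force: 39.6
```

```bash
python3 steer.py '0 0 0 -4 0 -6.2 .1;0 0 0 -4.3 0 -6.1 .1;0 0 0 -4.5 0 -6 .1;0 0 0 -4.7 0 -5.8 .1;0 0 0 -5 0 -5.7 .1'; python3 steer.py '0 0 0 -5.2 0 -5.4 .1;0 0 0 -5.3 0 -5.3 .1;0 0 0 -5.5 0 -5.1 .1;0 0 0 -5.7 0 -5 .1;0 0 0 -5.8 0 -4.8 .1';python3 steer.py '0 0 0 -6 0 -4.5 .1;0 0 0 -6.2 0 -4.2 .1;0 0 0 -6.3 0 -4.1 .1;0 0 0 -6.4 0 -3.9 .1;0 0 0 -6.5 0 -3.7 .1'
```

```text
clock: 6.4
eef_pos: [537.6, -126.5, 188.2]
tcp_rot: [-3.14, 0.149, -3.065]
contact_force: [5.3, 4.5, -6.7]
opening: 0.284
grasp_force: 39.7
clock: 6.82
eef_pos: [561.1, -124.5, 217.5]
tcp_rot: [-3.14, 0.149, -3.065]
contact_force: [6.1, 3.8, -8.2]
opening: 0.282
grasp_force: 39.7
clock: 7.23
eef_pos: [589.3, -122.3, 242.1]
tcp_rot: [-3.14, 0.149, -3.064]
contact_force: [7.0, 4.4, -8.6]
opening: 0.28
grasp_force: 39.9
```

```bash
python3 steer.py '0 0 0 0 0 0 1;0 0 0 0 0 0 1;0 0 0 0 0 0 1;0 0 0 0 0 -5 1;0 0 0 0 0 -10 1'; python3 steer.py '0 0 0 0 0 -20 1;0 0 0 5 0 -25 1;0 0 0 20 0 -25 1;0 0 0 30 0 -20 1;0 0 0 30 0 -10 1'; python3 steer.py '0 0 0 35 0 0 1;0 0 0 35 0 0 1;0 0 0 35 0 0 1;0 0 0 0 0 0 1;0 0 0 0 0 0 1'
python3 - <<'E'
from rig import r, imaging, telemetry
from h import *
s=telemetry.sense();print(s["qpos"].round(2))
W=imaging.grab_frame("wrist")[:,:,::-1];T=imaging.grab_frame("top")[:,:,::-1];S=imaging.grab_frame("side")[:,:,::-1]
for n,i in(("w2",W),("t2",T),("s2",S)):cv2.imwrite(f"pics/{n}.png",i)
f=lambda a:cv2.resize(a,(400,300),interpolation=cv2.INTER_AREA)
cv2.imwrite("pics/m2.png",np.vstack([np.hstack([f(W),f(S[90:240,200:400])]),np.hstack([f(T[130:270,320:507]),f(T)])]))
E
```

```text
clock: 7.65
eef_pos: [585.2, -122.9, 255.8]
tcp_rot: [-3.14, 0.145, -3.065]
contact_force: [0.2, -0.3, -0.2]
opening: 0.961
grasp_force: 0.0
clock: 8.07
eef_pos: [487.5, -130.7, 346.1]
tcp_rot: [-3.138, 0.151, -3.064]
contact_force: [-0.3, -0.3, 1.1]
opening: 1.002
grasp_force: 0.0
clock: 8.48
eef_pos: [382.8, -138.6, 328.2]
tcp_rot: [-3.139, 0.149, -3.066]
contact_force: [0.7, -0.5, 0.5]
opening: 1.001
grasp_force: 0.0
[-0.4  -0.15  2.04  0.07  1.12 -2.08]
```

View pics/m2.png

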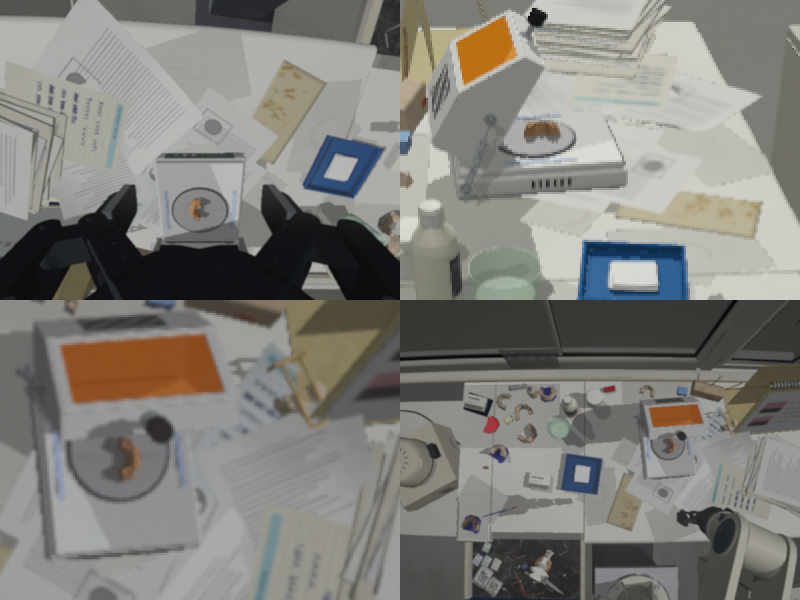

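The hood stands open, and the splint is visible on the turntable at about (277,291) in the full wrist frame. Next I'll measure its outline and height.

```bash
cat > m.py <<'E'
from rig import r, imaging, telemetry
from h import *
import sys
np.set_printoptions(precision=1,suppress=True)
W,S=[cv2.imread(f) for f in sys.argv[1:3]];bw=eval(sys.argv[3]);bs=eval(sys.argv[4])
pw=imaging.camera_params("wrist");ps=imaging.camera_params("side")
lo,hi=(3,75,50),(22,255,255)
a=blob(W,lo,hi,bw);b=blob(S,lo,hi,bs);print(a[0],a[2],b[0],b[2])
print("tri",tri([ray(pw,a[0]),ray(ps,b[0])]))
for z in(58,66,73):
    P=np.array([plane(pw,c,z)[:2] for c in a[1][:,0]]);q=cv2.minAreaRect(P.astype(np.float32));print(z,q,"centroid",plane(pw,a[0],z)[:2])
u0,v0,u1,v1=bw;c=W[v0:v1,u0:u1].copy();cv2.drawContours(c,[a[1]-[u0,v0]],-1,(0,255,0),1)
u,v,x,y=bs;d=S[v:y,u:x].copy();cv2.drawContours(d,[b[1]-[u,v]],-1,(0,255,0),1)
f=lambda i:cv2.resize(i,(390,390),interpolation=cv2.INTER_NEAREST);cv2.imwrite(sys.argv[5],np.hstack([f(c),f(d)]))
E
python3 m.py pics/w2.png pics/s2.png '(245,255,315,325)' '(255,140,295,170)' pics/z2.png
```

```text
[273.3 291.7] ((273.0, 293.0), (30.0, 16.0), 90.0) [270.3 154.2] ((270.5, 154.0), (6.0, 17.0), 90.0)
tri (array([ 611.8, -129.3,   59. ]), [0.7, 0.7])
58 ((616.8956298828125, -129.76283264160156), (61.861846923828125, 25.84451675415039), 3.323716402053833) centroid [ 613.5 -129.5]
66 ((610.2186889648438, -130.0740966796875), (60.55770492553711, 25.299694061279297), 3.323723316192627) centroid [ 606.9 -129.8]
73 ((604.3765258789062, -130.34649658203125), (59.41665267944336, 24.822973251342773), 3.3237578868865967) centroid [ 601.1 -130.1]
```

View pics/z2.png

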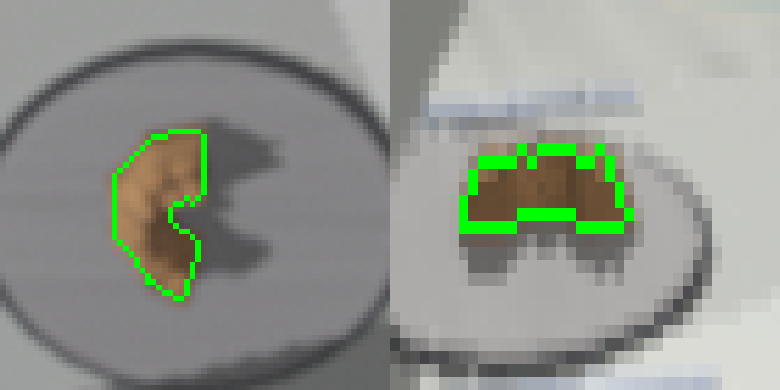

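The zoom shows the arch with its bulge toward world -y and its opening toward +y. Its long axis is near world x, at about 0.06 rad. I'll go to a leaning pregrasp for a closer look.

Run:
```python
from rig import r, imaging, telemetry
from h import *
R=orient(.065,.45);k=np.array([613,-130,64]);s=telemetry.sense()
go(s,k-90*R[:,2],R)
```

```text
tool-axes d [-159.4   -7.9  209.2]
rotvec [ 0.001 -0.301  0.012] after-rot d [-90.3  -6.2 247.1] rows 2.408290779731866
```

```bash
python3 steer.py '0 -.1 .004 0 0 0 1;0 -.1 .004 0 0 0 1;0 -.1 .004 0 0 0 1;0 0 0 -11 -1 31 1;0 0 0 -11 -1 31 1';python3 steer.py '0 0 0 -11 -1 31 1;0 0 0 -11 -1 31 1;0 0 0 -11 -1 31 1;0 0 0 -12 0 31 1;0 0 0 0 0 0 1'
python3 - <<'E'
from rig import r, imaging, telemetry
from h import *
R=orient(.065,.45);k=np.array([613,-130,64]);s=telemetry.sense();print(s["qpos"].round(2))
go(s,k-90*R[:,2],R)
cv2.imwrite("pics/w3.png",imaging.grab_frame("wrist")[:,:,::-1]);cv2.imwrite("pics/s3.png",imaging.grab_frame("side")[:,:,::-1])
pw=imaging.camera_params("wrist");print(proj(pw,[613,-130,64]),ray(pw,(280,210)))
E
```

```text
clock: 9.05
eef_pos: [431.9, -138.7, 283.1]
tcp_rot: [-3.139, 0.454, -3.079]
contact_force: [0.9, -0.7, -0.7]
opening: 0.999
grasp_force: 0.0
clock: 9.47
eef_pos: [527.8, -133.2, 183.9]
tcp_rot: [3.137, 0.443, -3.076]
contact_force: [-1.0, 0.0, -0.2]
opening: 1.004
grasp_force: 0.0
[-0.36  0.17  2.15  0.43  0.45 -2.34]
tool-axes d [-25.   -2.6  54.9]
rotvec [ 0.004 -0.007  0.   ] after-rot d [-24.6  -2.4  55. ] rows 0.06688929061345587
[[274.66174622 229.82422236]] (array([ 412.75861606, -140.69581697,  266.51479882]), array([ 0.65200843,  0.05242918, -0.75639684]))
```

View pics/w3.png

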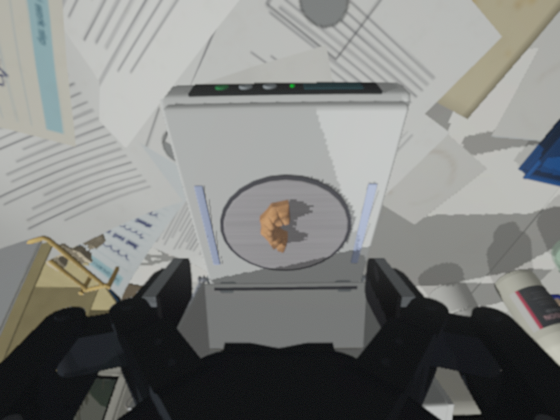

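The wrist view shows the splint at about (275,226) on the turntable (centre about (286,222)), with its tips at (278,200) and (280,251). I'll measure it here.

```bash
python3 m.py pics/w3.png pics/s3.png '(250,190,310,260)' '(255,140,295,170)' pics/z3.png
python3 - <<'E'
from rig import r, imaging, telemetry
from h import *
np.set_printoptions(precision=1,suppress=True)
pw=imaging.camera_params("wrist");W=cv2.imread("pics/w3.png")
a=blob(W,(3,75,50),(22,255,255),(250,190,310,260))[1][:,0]
t=a[a[:,1].argmin()];b=a[a[:,1].argmax()];l=a[a[:,0].argmin()];rr=a[a[:,0].argmax()]
print(t,b,l,rr)
print("front@54",plane(pw,t,54),"back@73",plane(pw,b,73),"back@60",plane(pw,b,60))
for z in(58,66,70):print("left",plane(pw,l,z),"right",plane(pw,rr,z))
print("table",plane(pw,(286,222),54),plane(pw,(221,222),54),plane(pw,(351,222),54))
# bulge/concave per row
for v in range(t[1],b[1]+1,5):
    x=a[a[:,1]==v][:,0];print(v,x.min(),x.max(),plane(pw,(x.min(),v),64)[:2],plane(pw,(x.max(),v),64)[:2])
E
```

```text
[275.3 224.1] ((274.5, 226.0), (50.0, 29.0), 90.0) [270.3 154.2] ((270.5, 154.0), (6.0, 17.0), 90.0)
tri (array([ 611.1, -129.6,   58.1]), [0.2, 0.2])
58 ((616.0084838867188, -130.3566131591797), (69.03126525878906, 28.05081558227539), 1.5370246171951294) centroid [ 611.  -129.6]
66 ((608.21044921875, -130.75331115722656), (66.38277435302734, 26.97460174560547), 1.5369828939437866) centroid [ 603.4 -130. ]
73 ((601.38720703125, -131.10035705566406), (64.06527709960938, 26.032913208007812), 1.5371172428131104) centroid [ 596.7 -130.4]
[282 201] [281 251] [260 217] [289 220]
front@54 [ 584.8 -124.9   54. ] back@73 [ 633.2 -122.4   73. ] back@60 [ 648.  -121.2   60. ]
left [ 602.6 -144.7   58. ] right [ 604.7 -116.6   58. ]
left [ 595.3 -144.6   66. ] right [ 597.3 -117.6   66. ]
left [ 591.7 -144.5   70. ] right [ 593.6 -118.    70. ]
table [ 611.3 -118.9   54. ] [ 615.5 -183.3   54. ] [607.1 -54.2  54. ]
201 282 287 [ 576.7 -125.6] [ 576.4 -121.2]
206 269 288 [ 583.2 -136.9] [ 582.1 -119.8]
211 265 288 [ 589.4 -140.3] [ 588.1 -119.3]
216 261 288 [ 595.8 -143.7] [ 594.2 -118.7]
221 260 288 [ 602.2 -144.5] [ 600.5 -118.1]
226 261 280 [ 608.7 -143.4] [ 607.5 -125.2]
231 261 285 [ 615.5 -143.2] [ 614.  -119.9]
236 264 286 [ 622.3 -140. ] [ 620.8 -118.3]
241 269 286 [ 629.1 -134.7] [ 628.  -117.7]
246 272 284 [ 636.4 -131.3] [ 635.6 -119.1]
251 281 282 [ 643.5 -121.6] [ 643.4 -120.5]
```

View pics/z3.png

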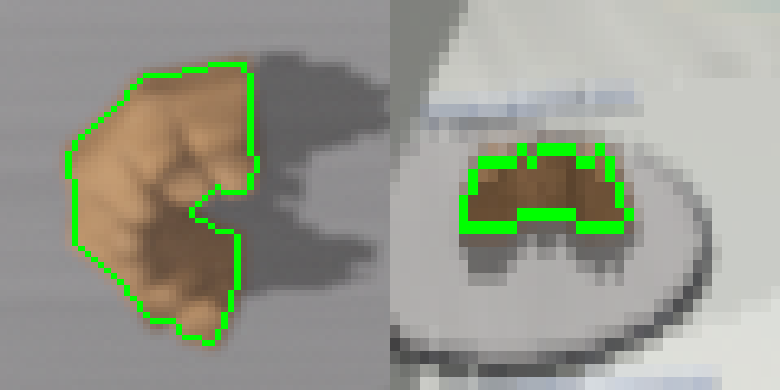

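Run:
```python
from rig import r, imaging, telemetry
from h import *
R=orient(.03,.42);k=np.array([612,-131,64]);s=telemetry.sense();print(r.nose_length)
go(s,k-60*R[:,2],R)
```

```text
22.0
tool-axes d [-26.5  -2.9  88.1]
rotvec [0.018 0.024 0.033] after-rot d [-28.7  -0.4  87.4] rows 0.3568382837129737
```

```bash
python3 steer.py '.018 .024 .033 0 0 0 1;0 0 0 -10 0 29 1;0 0 0 -10 0 29 1;0 0 0 -9 0 29 1;0 0 0 0 0 0 1'
python3 - <<'E'
from rig import r, imaging, telemetry
from h import *
R=orient(.03,.42);k=np.array([612,-131,64]);s=telemetry.sense();print(s["qpos"].round(2))
go(s,k-17.5*R[:,2],R)
E
```

```text
clock: 9.98
eef_pos: [589.0, -132.1, 119.1]
tcp_rot: [-3.141, 0.422, -3.113]
contact_force: [-1.2, -0.1, 0.3]
opening: 0.996
grasp_force: 0.0
[-0.29  0.36  2.07  0.41  0.33 -2.25]
tool-axes d [ 1.5  0.5 42.2]
rotvec [-0.001  0.002 -0.001] after-rot d [ 1.4  0.4 42.2] rows 0.022574316745172265
```

```bash
python3 steer.py '0 0 0 1 0 14 1;0 0 0 0 0 14 1;0 0 0 0 0 14 1;0 0 0 0 0 0 1;0 0 0 0 0 0 .7' 30; python3 steer.py '0 0 0 0 0 0 .6;0 0 0 0 0 0 .5;0 0 0 0 0 0 .5'
python3 - <<'E'
from rig import r, imaging, telemetry
from h import *
R=orient(.03,.42);k=np.array([612,-131,64]);s=telemetry.sense();print(s["qpos"].round(2))
go(s,k-17.5*R[:,2],R)
cv2.imwrite("pics/w4.png",imaging.grab_frame("wrist")[:,:,::-1])
cv2.imwrite("pics/w4c.png",cv2.resize(cv2.imread("pics/w4.png")[170:420,150:450],(720,600)))
E
```

```text
clock: 10.4
eef_pos: [603.5, -131.8, 83.5]
tcp_rot: [-3.141, 0.424, -3.113]
contact_force: [-0.5, -0.0, 0.0]
opening: 0.882
grasp_force: 0.0
clock: 10.65
eef_pos: [603.8, -132.0, 83.7]
tcp_rot: [-3.14, 0.425, -3.113]
contact_force: [-0.8, 0.1, -0.6]
opening: 0.498
grasp_force: 0.0
[-0.28  0.44  2.06  0.5   0.26 -2.34]
tool-axes d [0.5 0.8 3.9]
rotvec [-0.002  0.005 -0.001] after-rot d [0.5 0.8 3.9] rows 0.04417755135009292
```

View pics/w4c.png

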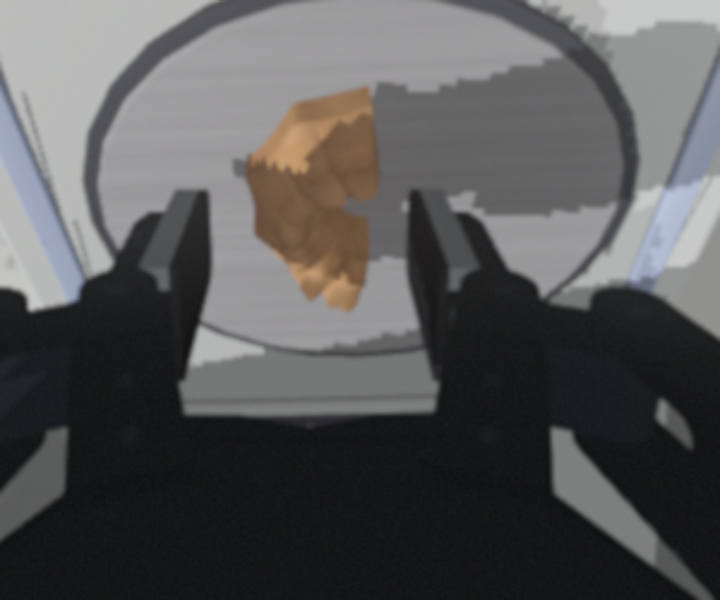

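The fingers straddle the splint: pad inner faces at crop x about 210 and 410, and the splint from 250 to 378. I'll go 3 mm deeper and close.

```bash
python3 steer.py '0 0 0 0 1 3 .45;0 0 0 0 0 0 .4;0 0 0 0 0 0 .3;0 0 0 0 0 0 .2;0 0 0 0 0 0 .1' 30; python3 steer.py '0 0 0 0 0 0 0;0 0 0 0 0 0 0;0 0 0 0 0 0 0'; python3 steer.py '0 0 0 0 0 -3 0;0 0 0 0 0 -3 0;0 0 0 0 0 -3 0;0 0 0 0 0 -3 0;0 0 0 0 0 0 0'
python3 - <<'E'
from rig import r, imaging, telemetry
from h import *
s=telemetry.sense()
W=imaging.grab_frame("wrist")[:,:,::-1];S=imaging.grab_frame("side")[:,:,::-1]
cv2.imwrite("pics/m5.png",np.hstack([cv2.resize(W[170:420,150:450],(400,400)),cv2.resize(S[110:210,220:320],(400,400))]))
E
```

```text
clock: 11.12
eef_pos: [605.0, -131.0, 80.1]
tcp_rot: [-3.14, 0.424, -3.113]
contact_force: [-1.9, -2.1, 3.7]
opening: 0.246
grasp_force: 29.9
clock: 11.37
eef_pos: [605.1, -131.0, 80.0]
tcp_rot: [-3.14, 0.424, -3.113]
contact_force: [-1.3, -1.4, 5.2]
opening: 0.252
grasp_force: 30.2
clock: 11.78
eef_pos: [599.7, -130.9, 91.2]
tcp_rot: [-3.141, 0.424, -3.113]
contact_force: [-0.4, 0.5, -0.5]
opening: 0.248
grasp_force: 30.4
```

View pics/m5.png

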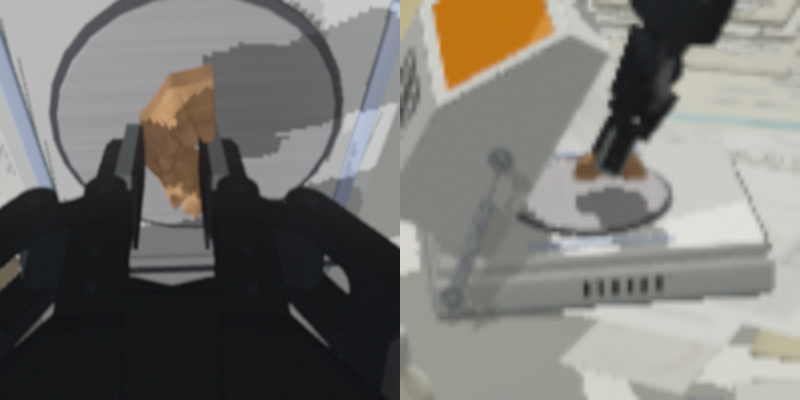

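The splint is held level, with the opening at 0.25 and 30 N of grip. I'll retreat from under the hood and then head to the pan.

```bash
python3 steer.py '0 0 0 0 0 -15 0;0 0 0 0 0 -25 0;0 0 0 5 0 -30 0;0 0 0 5 0 -30 0;0 0 0 0 0 0 0'
python3 - <<'E'
from rig import r, imaging, telemetry
from h import *
s=telemetry.sense();print(s["qpos"].round(2));p,R=cur(s)
k=np.array([507,208,12+26+70])
A=Ro.from_euler("z",.42).as_matrix()
R2=A@R
off=A@np.array([7,3,0])
print(off);go(s,k-off,R2)
E
```

```text
clock: 12.3
eef_pos: [549.1, -132.6, 181.5]
tcp_rot: [-3.139, 0.427, -3.113]
contact_force: [1.0, -0.1, 0.2]
opening: 0.25
grasp_force: 30.5
[-0.32  0.2   2.11  0.33  0.44 -2.19]
[5.16834122 5.59358999 0.        ]
tool-axes d [ 64.7 336.4  50.5]
rotvec [-0.174 -0.001 -0.382] after-rot d [-63.1 322.7 108.7] rows 3.3599999999999994
```

```bash
python3 steer.py '0 0 0 2 15 0 0;0 0 0 4 28 0 0;0 0 0 4 30 0 0;0 0 0 4 30 0 0;0 0 0 4 30 0 0'; python3 steer.py '0 0 0 4 30 0 0;0 0 0 4 30 0 0;0 0 0 4 30 0 0;0 0 0 4 30 0 0;0 0 0 4 30 0 0';python3 steer.py '-.043 0 -.095 0 25 0 0;-.043 0 -.095 0 15 0 0;-.043 0 -.095 0 8 0 0;-.043 0 -.095 0 0 0 0;0 0 0 0 0 0 0'
python3 - <<'E'
from rig import r, imaging, telemetry
from h import *
s=telemetry.sense();print(s["qpos"].round(2));p,R=cur(s)
R2=Ro.from_euler("xyz",[-3.14,.424,-3.113+.42]).as_matrix()
k=np.array([507,208,12+26+50])
go(s,k-[5,5.6,0],R2)
E
```

```text
clock: 12.72
eef_pos: [529.3, 1.4, 169.8]
tcp_rot: [-3.141, 0.424, -3.114]
contact_force: [0.3, 0.0, -0.7]
opening: 0.25
grasp_force: 30.5
clock: 13.13
eef_pos: [506.7, 151.4, 161.4]
tcp_rot: [-3.141, 0.424, -3.113]
contact_force: [0.7, -0.4, -1.1]
opening: 0.253
grasp_force: 30.5
clock: 13.55
eef_pos: [502.6, 194.8, 160.9]
tcp_rot: [-3.141, 0.42, -2.758]
contact_force: [0.2, -0.4, -0.4]
opening: 0.25
grasp_force: 30.5
[ 0.36  0.19  2.19  0.02  0.34 -1.61]
tool-axes d [27.6  7.3 67.5]
rotvec [-0.026 -0.004 -0.059] after-rot d [27.5  7.2 67.5] rows 0.5180729641065354
```

```bash
python3 steer.py '-.02 0 -.04 4 1 11 0;0 0 0 5 2 13 0;0 0 0 6 2 14 0;0 0 0 6 1 14 0;0 0 0 6 1 14 0'; python3 steer.py '0 0 0 0 0 0 0;0 0 0 0 0 0 0'
python3 - <<'E'
from rig import r, imaging, telemetry
from h import *
np.set_printoptions(precision=1,suppress=True)
s=telemetry.sense();print(s["qpos"].round(2));p,R=cur(s)
go(s,np.array([501.7,202.6,39]),R)
pw=imaging.camera_params("wrist");W=imaging.grab_frame("wrist")[:,:,::-1].copy();cv2.imwrite("pics/w6.png",W)
S=imaging.grab_frame("side")[:,:,::-1].copy();cv2.imwrite("pics/s6.png",S);ps=imaging.camera_params("side")
for n,m,P,X in(("w",W,pw,p+[5.5,5.2,-10]),("s",S,ps,p+[5.5,5.2,-10])):
    u,v=proj(P,X)[0].astype(int);h=60 if n=="w" else 25
    a=blob(m,(3,75,40),(22,255,255),(max(u-h,0),max(v-h,0),u+h,v+h));print(n,(u,v),a[0],a[2],cv2.contourArea(a[1]))
    if n=="w":wa=a
    else:print(tri([ray(pw,wa[0]),ray(ps,a[0])]))
E
```

```text
clock: 13.97
eef_pos: [501.9, 201.8, 89.3]
tcp_rot: [3.138, 0.42, -2.725]
contact_force: [-0.1, 0.5, -0.5]
opening: 0.248
grasp_force: 30.5
clock: 14.13
eef_pos: [501.3, 201.7, 89.2]
tcp_rot: [3.138, 0.418, -2.723]
contact_force: [0.4, 0.5, 0.2]
opening: 0.248
grasp_force: 30.5
[ 0.4  0.3  2.2  0.2  0.2 -1.8]
tool-axes d [19.7  0.5 46.2]
rotvec [0. 0. 0.] after-rot d [19.7  0.5 46.2] rows 0.0
w (np.int64(282), np.int64(275)) [284.3 254.5] ((283.0, 260.0), (90.0, 56.0), 90.0) 3332.0
s (np.int64(317), np.int64(203)) [313.1 208.3] ((313.70001220703125, 207.6000213623047), (6.260990142822266, 12.969194412231445), 26.56505012512207) 46.5
(array([515.2, 208.2,  62.7]), [4.9, 4.9])
```

```bash
python3 steer.py '0 0 0 4 0 9 0;0 0 0 4 0 9 0;0 0 0 4 0 9 0;0 0 0 4 0 9 0;0 0 0 2 0 5 0'; python3 steer.py '0 0 0 1 0 3 0;0 0 0 0 0 0 0'
```

```text
clock: 14.65
eef_pos: [502.6, 202.2, 45.8]
tcp_rot: [3.139, 0.421, -2.722]
contact_force: [-0.8, 0.5, -0.7]
opening: 0.246
grasp_force: 30.5
clock: 14.82
eef_pos: [502.8, 202.4, 42.7]
tcp_rot: [3.139, 0.421, -2.722]
contact_force: [-0.2, 0.5, -0.3]
opening: 0.25
grasp_force: 30.5
```

```bash
python3 steer.py '0 0 0 .8 0 1.8 0;0 0 0 0 0 0 0'; python3 steer.py '0 0 0 .8 0 1.8 0;0 0 0 0 0 0 0;0 0 0 0 0 0 0'
```

```text
clock: 14.98
eef_pos: [503.0, 202.5, 41.2]
tcp_rot: [3.139, 0.422, -2.721]
contact_force: [-1.0, -0.3, -0.3]
opening: 0.245
grasp_force: 30.5
clock: 15.23
eef_pos: [502.7, 202.4, 39.0]
tcp_rot: [3.139, 0.421, -2.721]
contact_force: [-0.1, 0.1, -0.3]
opening: 0.248
grasp_force: 30.5
```

```bash
python3 steer.py '0 0 0 .4 0 1 0;0 0 0 0 0 0 0;0 0 0 0 0 0 0'; python3 steer.py '0 0 0 .4 0 1 0;0 0 0 0 0 0 0;0 0 0 0 0 0 0'
```

```text
clock: 15.48
eef_pos: [502.9, 202.5, 38.2]
tcp_rot: [3.139, 0.422, -2.721]
contact_force: [-3.1, -0.7, 7.7]
opening: 0.247
grasp_force: 31.7
clock: 15.73
eef_pos: [503.2, 202.6, 37.9]
tcp_rot: [3.139, 0.423, -2.721]
contact_force: [-6.9, -3.5, 19.1]
opening: 0.249
grasp_force: 34.0
```

Contact came at the expected height of 38 mm. I'll back off slightly, open gently and retreat along the tool axis.

```bash
python3 steer.py '0 0 0 -.6 0 -1.4 0;0 0 0 0 0 0 .3;0 0 0 0 0 0 .4;0 0 0 0 0 0 .5;0 0 0 0 0 0 .6' 20; python3 steer.py '0 0 0 0 0 0 .6;0 0 0 0 0 -10 .6;0 0 0 0 0 -20 .6;0 0 0 0 0 -30 .6;0 0 0 0 0 -35 .6'; python3 steer.py '0 0 0 0 0 -30 .6;0 0 0 0 0 0 .6;0 0 0 0 0 0 .6'
python3 - <<'E'
from rig import r, imaging, telemetry
from h import *
np.set_printoptions(precision=1,suppress=True)
pw=imaging.camera_params("wrist");W=imaging.grab_frame("wrist")[:,:,::-1].copy();cv2.imwrite("pics/w7.png",W)
S=imaging.grab_frame("side")[:,:,::-1].copy();T=imaging.grab_frame("top")[:,:,::-1].copy();cv2.imwrite("pics/s7.png",S);cv2.imwrite("pics/t7.png",T)
ps=imaging.camera_params("side");pt=imaging.camera_params("top");rs=[]
for n,m,P,h in(("w",W,pw,70),("s",S,ps,16),("t",T,pt,20)):
    u,v=proj(P,[507,208,22])[0].astype(int)
    try:
        a=blob(m,(3,75,40),(22,255,255),(u-h,v-h,u+h,v+h));rs.append(ray(P,a[0]));print(n,a[0],a[2],"z22",plane(P,a[0],22)[:2])
        q=cv2.minAreaRect(np.array([plane(P,c,22)[:2] for c in a[1][:,0]],np.float32));print("  world rect",q)
    except ValueError:print(n,"none")
print(tri(rs),tri(rs[:2]))
a=blob(W,(0,0,150),(180,60,255),tuple(int(x) for x in (max(u:=int(proj(pw,[507,208,12])[0][0])-90,0),max(v:=int(proj(pw,[507,208,12])[0][1])-80,0),u+180,v+160)));print("pad in wrist",plane(pw,a[0],12),a[2])
# bystanders and hood: change since the start in the top view
T0=cv2.imread("pics/top0.png");a=blob(T,(5,130,80),(22,255,255),(330,150,430,245));print("window now",a[0],cv2.contourArea(a[1]))
d=cv2.absdiff(T,T0).max(2)>45
for n,(x0,y0,x1,y1) in dict(tumbler=(200,160,240,200),bottle=(222,125,252,165),carton=(172,235,215,270),model=(160,140,195,200)).items():print(n,int(d[y0:y1,x0:x1].sum()))
E
```

```text
clock: 16.15
eef_pos: [502.4, 202.3, 37.7]
tcp_rot: [3.139, 0.42, -2.721]
contact_force: [0.1, 0.1, -0.4]
opening: 0.599
grasp_force: 0.0
clock: 16.57
eef_pos: [474.0, 190.9, 104.6]
tcp_rot: [3.134, 0.418, -2.72]
contact_force: [-0.9, 1.0, 1.0]
opening: 0.597
grasp_force: 0.0
clock: 16.82
eef_pos: [464.3, 186.5, 135.1]
tcp_rot: [3.133, 0.426, -2.72]
contact_force: [-0.3, 0.8, -0.5]
opening: 0.596
grasp_force: 0.0  File "<stdin>", line 14
SyntaxError: assignment expression cannot be used in a comprehension iterable expression
```

Run:
```python
from rig import r, imaging, telemetry
from h import *
np.set_printoptions(precision=1,suppress=True)
pw=imaging.camera_params("wrist");W=imaging.grab_frame("wrist")[:,:,::-1].copy();S=imaging.grab_frame("side")[:,:,::-1].copy();T=imaging.grab_frame("top")[:,:,::-1].copy()
ps=imaging.camera_params("side");pt=imaging.camera_params("top");rs=[]
for n,m,P,h in(("w",W,pw,70),("s",S,ps,16),("t",T,pt,20)):
    u,v=proj(P,[507,208,22])[0].astype(int)
    try:
        a=blob(m,(3,75,40),(22,255,255),(u-h,v-h,u+h,v+h));rs.append(ray(P,a[0]));print(n,(u,v),a[0],a[2],cv2.contourArea(a[1]),"z22",plane(P,a[0],22)[:2])
        print("  world rect",cv2.minAreaRect(np.array([plane(P,c,22)[:2] for c in a[1][:,0]],np.float32)))
    except ValueError:print(n,"none")
print(tri(rs),tri(rs[:2]))
u,v=proj(pw,[507,208,12])[0].astype(int)
b=blob(W,(95,90,30),(130,255,255),(0,0,560,420));q=cv2.boxPoints(b[2]);print("pan rect wrist",b[2]);
c=cv2.approxPolyDP(cv2.convexHull(b[1]),10,True)[:,0];print([plane(pw,x,17)[:2] for x in c])
T0=cv2.imread("pics/top0.png");a=blob(T,(5,130,80),(22,255,255),(330,150,430,245));print("window now",a[0],cv2.contourArea(a[1]))
d=cv2.absdiff(T,T0).max(2)>45
for n,(x0,y0,x1,y1) in dict(tumbler=(200,160,240,200),bottle=(222,125,252,165),carton=(172,235,215,270),model=(160,140,195,200)).items():print(n,int(d[y0:y1,x0:x1].sum()))
```

```text
w (np.int64(279), np.int64(207)) [279.5 202. ] ((278.5, 204.0), (58.0, 31.0), 90.0) 1173.0 z22 [501.4 205.6]
  world rect ((506.1953125, 207.10586547851562), (63.41573715209961, 25.87973976135254), 25.505159378051758)
s (np.int64(316), np.int64(222)) [317.5 223.8] ((317.15594482421875, 223.85321044921875), (8.045741081237793, 19.34809112548828), 73.3007583618164) 101.0 z22 [506.7 214.8]
  world rect ((508.9444274902344, 215.204833984375), (58.75016403198242, 33.68419647216797), 23.306812286376953)
t (np.int64(254), np.int64(242)) [255.2 243.8] ((255.2000274658203, 243.60003662109375), (18.34120750427246, 8.854376792907715), 71.56504821777344) 88.0 z22 [504.3 206. ]
  world rect ((504.9224548339844, 205.94876098632812), (50.08805847167969, 24.12778091430664), 18.759592056274414)
(array([505. , 206.8,  16.7]), [0.6, 0.5, 0.7]) (array([505.3, 207.3,  16.8]), [0.2, 0.2])
pan rect wrist ((288.2765808105469, 197.08392333984375), (173.26251220703125, 152.20021057128906), 28.979707717895508)
[array([447.5, 286.7]), array([583.8, 266.5]), array([563.8, 129.9]), array([426.4, 151.4])]
window now [384.5 162.3] 1652.0
tumbler 18
bottle 5
carton 93
model 0
```

```bash
python3 steer.py '0 0 0 0 0 -20 .6;0 0 0 0 0 0 .6;0 0 0 0 0 0 .6'; python3 -c "
from rig import r, imaging, telemetry
print(r.sign_off())"
```

```text
clock: 17.22
eef_pos: [456.4, 182.9, 151.0]
tcp_rot: [3.133, 0.422, -2.72]
contact_force: [-0.0, 0.2, -0.4]
opening: 0.603
grasp_force: 0.0
the job is handed in; nothing more can be done
None
```

I handed the job in at about 17 s: the hood stands open, and by camera the splint lies flat on the pad, about 3 mm from its centre; the tumbler, bottle and model look unmoved, but some pixels changed at the carton, probably a shadow that I did not check, and sign-off returned no verdict.

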